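# Shim up the overhanging neck of a carved piece before drilling

### The arm

A 6-joint arm with a two-finger parallel gripper is mounted at the origin on the work surface. World frame = base frame: x ahead of the robot, y to its left, z up, the work surface at z = 0. Lengths are in m, angles in rad, forces in N, time in s.
With the tool pointing down it reaches from about 0.275 to 0.725 m from the base axis. Payload 5.6 kg.
Tool frame: the origin (TCP) lies between the finger pads; the fingertips stand 14 mm ahead of it and the grasp point (between the pads) lies 5 mm behind it; z points along the fingers, y is the direction in which the jaws open and shut (so a half turn about z gives the same grasp; the last joint's range is limited). The gripper opens to 85 mm and grips with 20 to 120 N. Pads are 22 mm wide; open, the fingers measure 114 mm over their backs; the gripper's body (76 mm by 85 mm) begins 54 mm behind the grasp point. The pads swing forward as they close: fully open they stand 13 mm farther back than shut.
Start: joints at [1.51, 0.255, 0.108, 0, -1.424, -0.285], TCP at [0.186, 0.517, 0.245] pointing down, gripper open.
Joint ranges: [-2.95, 2.95], [-1.21, 1.97], [-1.09, 1.5], [-2.87, 1.71], [-2.94, -0.07], [-3.05, 3.05]. Speed limits (rad/s): [2.57, 2.57, 3.14, 3.14, 3.14, 3.14].

### API

Orientations are given as a 3x3 rotation matrix whose columns are the frame's x, y, z axes.
In Python, from workcell import get_obs, snapshot, camera_model, finish_job gives the robot as it stands.
- The arm moves only by the tool move_arm, never from a script. Its argument "commands" is a list of rows, each a list of 3 entries, a list of its own where there are three numbers: the opening in per cent of the stroke, from 0 (shut) to 100 (fully open), then the shift along the tool's x, y, z in m, then the turn, a rotation vector about the tool's x, y, z in rad. A call has 1 to 12 rows; each row is the pose to reach, as a shift and turn from the pose commanded when the call began, along the tool's axes at that moment; what a row does not reach only later rows make up. A row lasts 1/12 s, in which the tool goes at most 41.7 mm and 7.16 degrees, less where a joint would pass 70% of its speed; a pose out of reach is approached as far as the arm can. A call with a gripper value outside its range is refused whole. The fingers move at their own pace and stop on an object; "force" is the grip in N (left out, the last holds). Time passes only in rows, so rows that repeat a pose let the fingers close. It gives the time, the measured TCP pose, the force and the opening at its end, in the units of the state.
- get_obs(): the state, without advancing time (a new reading comes with each control period).
- snapshot(name): name is "scene" or "top" or "wrist"; returns (picture, depth): 480x640x3 uint8, red, green, blue; 480x640 float32, m along the optical axis (not along the pixel's ray), 0 where there is no reading.
- camera_model(name): a dict with "fovy" (degrees; the focal length in pixels is half the picture's height over the tangent of half this angle, whatever the lens; pixels are square), "cx", "cy" (the principal point, pixels), "xyz" and "orientation" of the camera in the world. Camera axes: x right, y down, z forward; pixel columns grow to the right and rows downward; lengths in m; the calibration is good to about 2 mm. A picture is of the moment at which its call begins: read the wrist's pose just before it. camera_model takes no time and is no camera call; for the wrist camera it gives the pose at the moment of the call.
- finish_job(): hands the job in, once; it reports no verdict.
The state is a dict: "clock": time; "qpos": joint angles; "qd": joint speeds; "joint_efforts": joint torques, N m; "ee_pos": TCP position; "tool_rot": TCP orientation; "ft_force": force on the tool from outside, world axes, zero at the start; "wrist_torque": the same for the moment, N m; "opening": finger opening in m.
Only numpy, scipy, OpenCV 4.12 (cv2) and the standard library are available. Lean on these libraries where they do the work, as an engineer would, in place of code of your own. Each camera call takes 0.05 s, during which the arm holds its last target.

### The job

The neck of the dark carved piece is about to be drilled, but it hangs clear of the packing stack under it. Pick up the tapered wooden shim, lay its thin end flat on the stack and slide it, thin end first, straight across into the gap under the neck until you feel it take up the slack and bear; do not jack the neck up. Let go and leave the shim wedged there, flat on the stack and square across the neck, and leave the clamped piece and everything else on the bench as it is.

Things in the scene. Friction and masses are not known exactly. Their poses are not given: they have to be found in the camera images.
- wedge_grip (a point): Hold point of the loose, pale, tapered wooden shim (160 long, 26 wide, 60 g; 3 thick at the tip growing evenly to 18 at the heel; flat underside, sloping top). It lies on its underside on the table. The point is on its centre line, 22 from the heel end, half-way up (8 above the underside; 16 thick here). x: from heel to tip; y: across its width; z: up. Sizes in mm.
- wedge_tip (a point): Middle of the shim's thin tip edge, at its underside: 138 mm along x from wedge_grip and 8 mm below it; same axes. (The redder wooden strip on the table, 130 x 34 x 18 mm and not tapered, is a bystander.)
- stack_top (a point): Centre of the top face of the packing stack under the neck: three flat wooden slats, 114 mm (x) by 64 mm (y), 54 mm high, does not move. x: horizontally across under the neck, away from the robot, the way the shim is slid in; y: along the neck towards the clamp; z: up.
- neck_edge (a point): Point on the neck's lower edge on the robot's side, above the stack and 22 mm to the -x side of its centre. The neck is a dark inlaid bar 44 mm wide, 30 mm high, along the stack's y; its free end is 65 mm to -y, the tall clamp (250 mm) 200 mm to +y. Its level underside is 8 to 13 mm (varies) above the stack, whose top stands out 35 mm in front of the edge.
- neck (a joint): How far the neck is tipped up in its clamp (rad; 0 at the start, positive = free end up). It is sprung: over the stack 0.005 rad lifts it 1 mm and takes about 3 N. Once bearing, the shim needs about as much push as the load it carries (wood on wood), and holds by friction when let go.

How it is judged:
By the outcome, as a careful person would: the job done as asked, in the order asked, and still so for the second after the job is handed in, with the robot touching nothing.
It also fails if it takes over 58 s, if anything falls off the work surface, if the arm or the gripper's body presses on something with over 40 N, if the wrist force passes 120 N, or if a joint passes its speed limit or range.

## Working session

There is one attempt and no reset: what is moved stays moved. The work goes in short steps, Python scripts to look and compute and a tool call to move; the robot and the scene stay as the last step left them, time stands still between calls to the robot, and variables do not carry over. Pictures are saved under pics/ and viewed, and the job is handed in when it is done.

Besides the shell and the picture viewer there is one more tool, called after ">>>" as name([rows], argument=value, ...), one row to a line, values as JSON. move_arm: Moves the arm, as the interface text tells. Its arguments: {"type":"object","properties":{"commands":{"type":"array","items":{"type":"array"}},"force":{"type":"number"}},"required":["commands"]}

```bash
mkdir -p pics; ls
cat > h.py <<'E'
import numpy as np, cv2, json
from workcell import get_obs, snapshot, camera_model, finish_job
def save(n,img): cv2.imwrite('pics/'+n+'.png', cv2.cvtColor(img,cv2.COLOR_RGB2BGR))
def K(c):
    f=240/np.tan(np.radians(c['fovy'])/2); return f,c['cx'],c['cy']
def cloud(c,d):
    f,cx,cy=K(c); v,u=np.mgrid[0:480,0:640]
    P=np.stack([(u-cx)/f*d,(v-cy)/f*d,d],-1)
    return P@np.array(c['orientation']).T+np.array(c['xyz'])
def ray(c,u,v,z):
    f,cx,cy=K(c); r=np.array(c['orientation'])@np.array([(u-cx)/f,(v-cy)/f,1]); o=np.array(c['xyz'])
    return o+r*(z-o[2])/r[2]
E
python3 - <<'E'
from h import *
for n in ['scene','top','wrist']:
    c=camera_model(n); im,d=snapshot(n); save(n+'0',im); np.savez(n+'0.npz',im=im,d=d,**{k:c[k] for k in c}); print(n,c)
print(get_obs())
E
```

```text
pics
scene {'fovy': 55.850532605423915, 'cx': 318.9108318639802, 'cy': 244.73325543178888, 'xyz': array([1.14465615, 0.32256638, 0.60639886]), 'orientation': array([[-0.47734269,  0.53695493, -0.69557412],
       [ 0.87863137,  0.28059456, -0.38635943],
       [-0.01228329, -0.79557909, -0.60572521]])}
top {'fovy': 54.83123163759464, 'cx': 316.477954011102, 'cy': 244.65276142594135, 'xyz': array([0.3869107 , 0.00464483, 0.83034991]), 'orientation': array([[ 0.13096699, -0.96747333,  0.21643245],
       [-0.99137871, -0.12692887,  0.03251632],
       [-0.00398714, -0.21882509, -0.97575596]])}
wrist {'fovy': 62.75913068023721, 'cx': 325.5481630653702, 'cy': 240.38803269205283, 'xyz': array([0.24733966, 0.49563016, 0.37321884]), 'orientation': array([[-0.33868513, -0.9091419 , -0.24239097],
       [-0.94089832,  0.32770591,  0.08555226],
       [ 0.0016538 ,  0.25704053, -0.96639921]])}
{'clock': 0.15, 'qpos': array([ 1.50956980e+00,  2.55636819e-01,  1.07281613e-01, -3.07996726e-04,
       -1.42389981e+00, -2.84606592e-01]), 'qd': array([-0.0004969 , -0.00128375,  0.0042587 ,  0.00173837,  0.00048616,
        0.00049811]), 'joint_efforts': array([-4.98087174e-04, -3.86939871e+01,  2.38081849e+01,  5.36662862e+00,
       -4.54178313e-03, -3.47180844e-06]), 'ee_pos': array([0.18628456, 0.51711818, 0.244589  ]), 'tool_rot': array([[ 9.40778032e-01, -3.39022918e-01, -3.93362726e-04],
       [-3.39023126e-01, -9.40776942e-01, -1.43730186e-03],
       [ 1.17211689e-04,  1.48554108e-03, -9.99998890e-01]]), 'ft_force': array([-0.48711113,  0.23978024,  0.86920474]), 'wrist_torque': array([ 0.00493078, -0.0177878 , -0.02825343]), 'opening': 0.08546947145820867}
```

View pics/scene0.png

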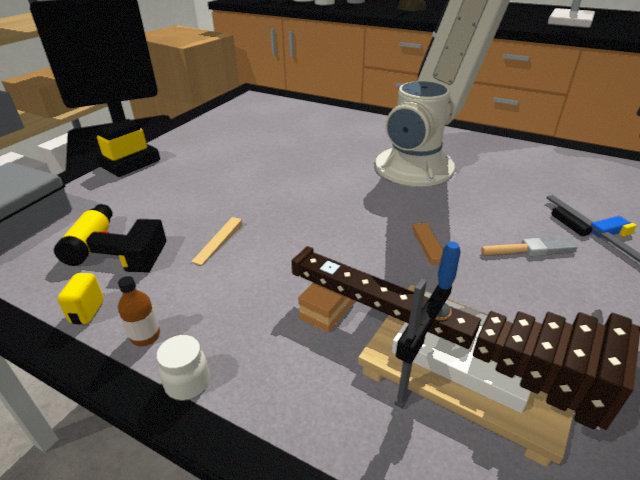

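View pics/top0.png

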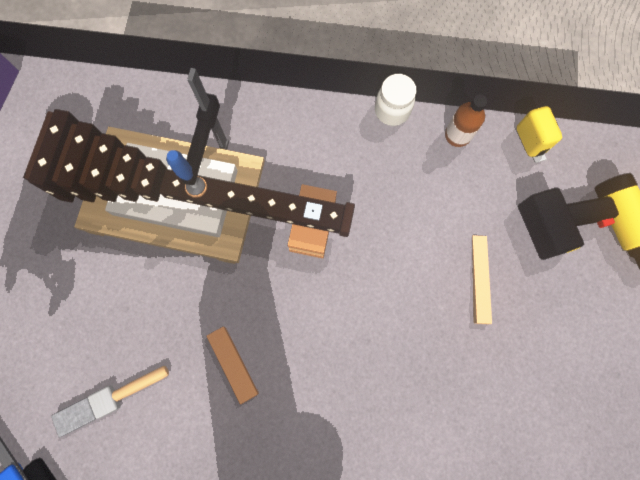

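View pics/wrist0.png

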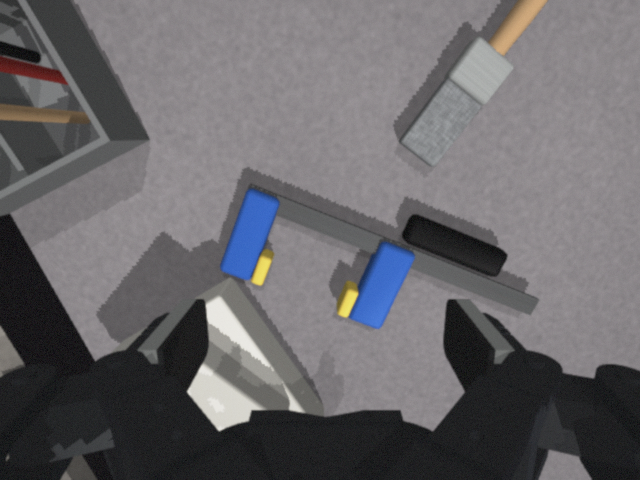

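The top view shows the shim at about (482,280), the stack at about (312,220) and the neck running along the line (200,190)–(350,218). The scene view shows the same layout. Next I'll measure them with depth.

Run:
```python
from h import *
for n,box in [('top',(455,225,510,335)),('scene',(185,210,250,270))]:
    z=np.load(n+'0.npz'); c={k:z[k] for k in ['fovy','cx','cy','xyz','orientation']}; c={k:(float(v) if v.ndim==0 else v) for k,v in c.items()}
    P=cloud(c,z['d']); hsv=cv2.cvtColor(z['im'],cv2.COLOR_RGB2HSV)
    m=(hsv[...,1]>70)&(hsv[...,0]<30)&(hsv[...,2]>100); b=np.zeros_like(m); b[box[1]:box[3],box[0]:box[2]]=1; m&=b
    p=P[m]; print(n,len(p))
    r=cv2.minAreaRect(np.float32(p[:,:2]*1000)); print(r, cv2.boxPoints(r))
    mu=p[:,:2].mean(0); w,v=np.linalg.eigh(np.cov(p[:,:2].T)); a=v[:,1]; s=(p[:,:2]-mu)@a; print(mu,a,s.min(),s.max())
    for lo in np.arange(-.08,.08,.02):
        k=(s>=lo)&(s<lo+.02); q=(p[k][:,:2]-mu)@v[:,0]; print(round(lo+.01,3),p[k][:,2].mean().round(4),np.percentile(p[k][:,2],90).round(4), (q.max()-q.min()).round(4))
    # table ref
    cnt,_=cv2.findContours(m.astype(np.uint8),0,2); cc=max(cnt,key=cv2.contourArea); rr=cv2.minAreaRect(cc); print(cv2.boxPoints(rr))
    g=cv2.dilate(m.astype(np.uint8),np.ones((15,15)))&~cv2.dilate(m.astype(np.uint8),np.ones((7,7))); print('table z',np.median(P[g>0][:,2]))
z=np.load('top0.npz'); im=z['im'][140:280,230:380]; cv2.imwrite('pics/topcrop.png',cv2.cvtColor(cv2.resize(im,None,fx=4,fy=4),cv2.COLOR_RGB2BGR))
z=np.load('scene0.npz'); im=z['im'][235:345,270:420]; cv2.imwrite('pics/scenecrop.png',cv2.cvtColor(cv2.resize(im,None,fx=5,fy=5),cv2.COLOR_RGB2BGR))
```

```text
top 1413
((461.4617919921875, -176.90879821777344), (139.23086547851562, 367.0057067871094), 43.09968948364258) [[ 285.24902   -90.48739 ]
 [ 536.01294  -358.46246 ]
 [ 637.67456  -263.3302  ]
 [ 386.91064     4.644867]]
[ 0.54166876 -0.26606159] [-0.99997883  0.00650616] -0.08592340740745323 0.15651603999480704
-0.07 0.0046 0.0066 0.0267
-0.05 0.0061 0.0081 0.0269
-0.03 0.0078 0.0101 0.0284
-0.01 0.0097 0.0121 0.0268
0.01 0.0112 0.0136 0.0279
0.03 0.0133 0.0155 0.0271
0.05 0.0148 0.0173 0.027
0.07 0.0157 0.0194 0.0271
[[471.10208 235.06325]
 [488.24973 234.49165]
 [491.1998  322.99335]
 [474.05215 323.56494]]
table z 9.044875099767369e-05
scene 728
((834.4779052734375, -20.322540283203125), (917.5079345703125, 115.3792495727539), 40.69993209838867) [[ 449.06116 -275.73834]
 [ 524.2997  -363.21136]
 [1219.8947   235.09326]
 [1144.6561   322.56628]]
[ 0.55311911 -0.25903718] [-0.80840495 -0.58862674] -0.8205488746797852 0.09395169185785493
-0.07 0.0033 0.0054 0.0083
-0.05 0.0042 0.0066 0.0356
-0.03 0.006 0.008 0.0397
-0.01 0.0081 0.0106 0.0408
0.01 0.0097 0.0125 0.038
0.03 0.0114 0.0147 0.0419
0.05 0.013 0.0165 0.0412
0.07 0.0147 0.0188 0.0363
[[189.50002 259.5    ]
 [235.00002 214.00002]
 [244.00002 223.00003]
 [198.50002 268.5    ]]
table z 0.0004995941126586523
```

View pics/topcrop.png

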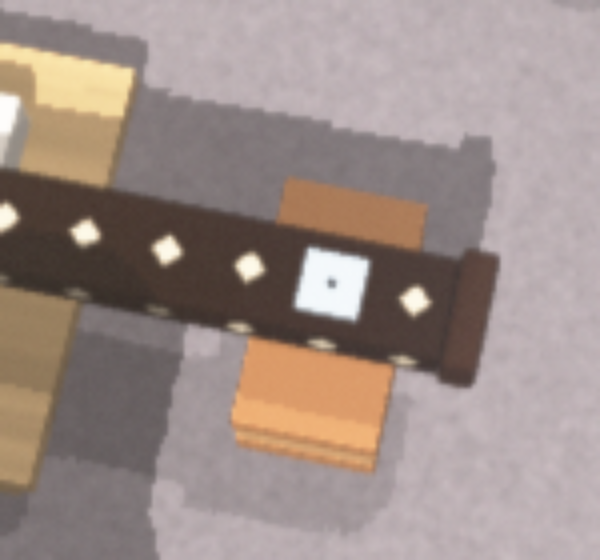

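View pics/scenecrop.png

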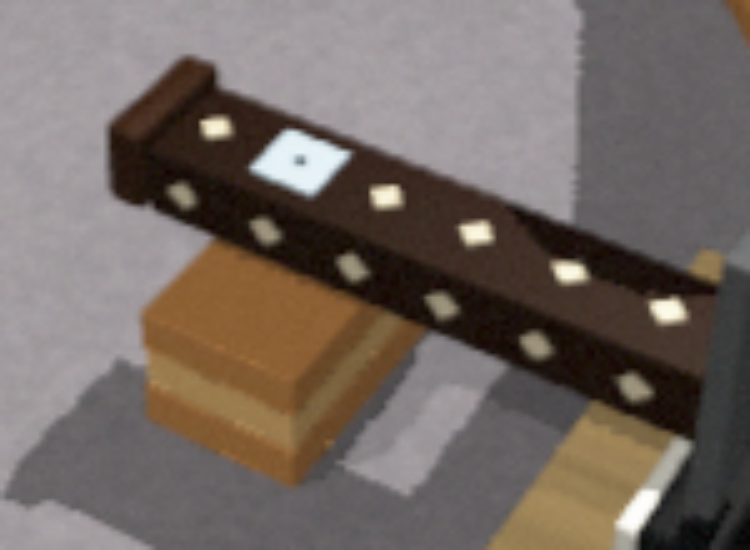

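```bash
cat >> h.py <<'E'
def load(n):
    z=np.load(n+'.npz'); c={k:z[k] for k in ['fovy','cx','cy','xyz','orientation']}
    return {k:(float(v) if v.ndim==0 else v) for k,v in c.items()}, z['im'], z['d']
E
python3 - <<'E'
from h import *
for n,box,nb in [('top0',(455,225,510,335),(200,150,360,265)),('scene0',(185,210,250,270),(270,240,430,340))]:
    c,im,d=load(n); P=cloud(c,d); hsv=cv2.cvtColor(im,cv2.COLOR_RGB2HSV)
    ok=(d>0)
    def sub(m,b):
        o=np.zeros_like(m); o[b[1]:b[3],b[0]:b[2]]=1; return m&o&ok
    m=sub((hsv[...,1]>70)&(hsv[...,0]<30)&(hsv[...,2]>100),box); p=P[m]; p=p[p[:,2]<.03]
    r=cv2.minAreaRect(np.float32(p[:,:2]*1000)); print(n,'shim',r,cv2.boxPoints(r).round(1).tolist())
    st=sub((abs(P[...,2]-.054)<.004)&(hsv[...,1]>70),nb); p=P[st]
    p=p[(p[:,0]<.75)&(p[:,1]<.07)] 
    r=cv2.minAreaRect(np.float32(p[:,:2]*1000)); print('stack',len(p),p[:,2].mean(),r,cv2.boxPoints(r).round(1).tolist())
    nk=sub((P[...,2]>.08)&(P[...,2]<.105),nb); p=P[nk]; print('neck z hist',np.histogram(p[:,2],bins=12))
    zt=np.median(p[p[:,2]>.088][:,2]); t=p[(abs(p[:,2]-zt)<.003)]; r=cv2.minAreaRect(np.float32(t[:,:2]*1000)); print('neck top',zt,r,cv2.boxPoints(r).round(1).tolist())
E
```

```text
top0 shim ((547.5999755859375, -267.88690185546875), (161.23809814453125, 28.193416595458984), 4.33064603805542) [[466.1000061035156, -259.8999938964844], [468.29998779296875, -288.0], [629.0999755859375, -275.8999938964844], [626.9000244140625, -247.6999969482422]]
stack 1102 0.05402920182858826 ((606.34716796875, 43.34115219116211), (61.351749420166016, 114.64253997802734), 85.50352478027344) [[546.7999877929688, 17.299999237060547], [661.0999755859375, 8.300000190734863], [665.9000244140625, 69.4000015258789], [551.5999755859375, 78.4000015258789]]
neck z hist (array([  56,   53,   37,   62,   38,   72,  742, 2087,  764,  154,  175,
         46]), array([0.08005572, 0.08212468, 0.08419364, 0.0862626 , 0.08833156,
       0.09040051, 0.09246947, 0.09453843, 0.09660739, 0.09867634,
       0.1007453 , 0.10281426, 0.10488322]))
neck top 0.09569043426890322 ((611.4271850585938, 109.37857055664062), (265.0033874511719, 48.16982650756836), 84.47291564941406) [[574.7000122070312, -20.200000762939453], [622.5999755859375, -24.799999237060547], [648.2000122070312, 238.89999389648438], [600.2
[... 430 characters left out ...]
 [[613.7000122070312, 12.800000190734863], [662.2999877929688, 8.800000190734863], [667.2999877929688, 69.19999694824219], [618.7000122070312, 73.19999694824219]]
neck z hist (array([ 116,  114,  101,  111,  105,  113,  219, 1400,  663,   39,  114,
         22]), array([0.08004177, 0.08207791, 0.08411406, 0.08615021, 0.08818636,
       0.09022251, 0.09225866, 0.09429481, 0.09633096, 0.0983671 ,
       0.10040325, 0.1024394 , 0.10447555]))
neck top 0.09576387525449226 ((611.3043823242188, 98.25311279296875), (240.11061096191406, 48.83790969848633), 86.40000915527344) [[579.4000244140625, -20.0], [628.0999755859375, -23.100000381469727], [643.2000122070312, 216.5], [594.5, 219.60000610351562]]
```

```bash
cat > meas.py <<'E'
from h import *
def rect(p,lo=1,hi=99):
    p=p[:,:2]; mu=np.median(p,0); 
    r=cv2.minAreaRect(np.float32(p*1000))
    return r
def edgefit(p,ang,axis,w=.006):
    """mid-line direction: bin along long axis, take 2/98 pct edges, fit lines"""
    a=np.array([np.cos(ang),np.sin(ang)]); b=np.array([-a[1],a[0]])
    s=p[:,:2]@a; q=p[:,:2]@b
    ss=[];lo=[];hi=[]
    for x in np.arange(np.percentile(s,3),np.percentile(s,97),w):
        k=(s>=x)&(s<x+w)
        if k.sum()>8: ss.append(x+w/2); lo.append(q[k].min()); hi.append(q[k].max())
    ss=np.array(ss)
    def rob(y):
        y=np.array(y); k=np.ones(len(y),bool)
        for _ in range(4):
            f=np.polyfit(ss[k],y[k],1); r=y-np.polyval(f,ss); k=abs(r)<max(.0012,2*np.std(r[k]))
        return f
    fl,fh=rob(lo),rob(hi)
    m=(fl+fh)/2
    return np.degrees(ang+np.arctan(fl[0])),np.degrees(ang+np.arctan(fh[0])),m, s.min(),s.max(), a,b,np.polyval(fh-fl,ss.mean())
E
python3 - <<'E'
from meas import *
for n,box,nb in [('top0',(455,225,510,335),(200,150,360,265)),('scene0',(185,210,250,270),(270,240,430,340))]:
    c,im,d=load(n); P=cloud(c,d); hsv=cv2.cvtColor(im,cv2.COLOR_RGB2HSV); ok=(d>0)
    def sub(m,b):
        o=np.zeros_like(m); o[b[1]:b[3],b[0]:b[2]]=1; return m&o&ok
    m=sub((hsv[...,1]>70)&(hsv[...,0]<30)&(hsv[...,2]>100),box); p=P[m]; p=p[p[:,2]<.03]
    r=edgefit(p,np.radians(4),0); print(n,'shim angs',r[:2],'width',r[7]); 
    for s in (r[3],r[4]): print('  end',r[5]*s+r[6]*np.polyval(r[2],s))
    st=sub((abs(P[...,2]-.054)<.004)&(hsv[...,1]>70),nb); p=P[st]; p=p[(p[:,1]<.10)&(p[:,1]>-.02)&(p[:,0]>.53)&(p[:,0]<.69)]
    print('stack',cv2.minAreaRect(np.float32(p[:,:2]*1000)))
    r=edgefit(p,np.radians(-4.5),0); print('  angs',r[:2],r[7]); 
    for s in (r[3],r[4]): print('  end',r[5]*s+r[6]*np.polyval(r[2],s))
    nk=sub(abs(P[...,2]-.0957)<.003,nb); p=P[nk]; p=p[(p[:,1]>-.005)&(p[:,1]<.19)]
    r=edgefit(p,np.radians(85.5),0); print('neck angs',r[:2],'w',r[7])
    for s in (r[3],r[4]): print('  end',r[5]*s+r[6]*np.polyval(r[2],s))
    # table height
    tb=sub(np.abs(P[...,2])<.01,(300,270,460,330) if n=='top0' else (230,200,300,250)); print('table',np.median(P[tb][:,2]))
    f=np.linalg.lstsq(np.c_[p[:,:2],np.ones(len(p))],p[:,2],rcond=None)[0]; print('neck plane',f)
E
```

```text
top0 shim angs (np.float64(4.360160405195683), np.float64(4.223005211961285)) width 0.025918122084159025
  end [ 0.4671416 -0.2734979]
  end [ 0.62793721 -0.26143138]
stack ((606.4364624023438, 44.58460998535156), (63.93846893310547, 114.60623168945312), 85.45066833496094)
  angs (np.float64(-4.470481805157619), np.float64(-4.361191760779715)) 0.06318082500940873
  end [0.5492967 0.0490269]
  end [0.66359663 0.04020022]
neck angs (np.float64(85.39843637072256), np.float64(85.50398636755915)) w 0.043532726792366236
  end [ 0.60232329 -0.00597451]
  end [0.61803959 0.19156927]
table 9.382127742851853e-05
neck plane [ 2.41615447e-03 -3.79658637e-06  9.41140974e-02]
scene0 shim angs (np.float64(4.412562232323513), np.float64(4.099890395884796)) width 0.025652160779204018
  end [ 0.44895668 -0.27424401]
  end [ 0.62854392 -0.26087874]
stack ((640.4080200195312, 42.51079177856445), (64.70050048828125, 49.306251525878906), 86.99593353271484)
  angs (np.float64(-6.456123546212135), np.float64(-3.562339781692576)) 0.06291042560654964
  end [0.61508832 0.04520058]
  end [0.66496125 0.04082888]
neck angs (np.float64(85.29854862844296), np.float64(85.36977483128187)) w 0.0436762635800115
  end [ 0.60297091 -0.00638197]
  end [0.61908952 0.19111437]
table 0.0005631854628878052
neck plane [-0.01000147 -0.00036496  0.10193948]
```

>>> move_arm([
  [100,[0.5525,0.64,0.06],[0,0,2.72]],
  [100,[0.5525,0.64,0.06],[0,0,2.72]],
  [100,[0.5525,0.64,0.06],[0,0,2.72]],
  [100,[0.5525,0.64,0.06],[0,0,2.72]],
  [100,[0.5525,0.64,0.06],[0,0,2.72]],
  [100,[0.5525,0.64,0.06],[0,0,2.72]],
  [100,[0.5525,0.64,0.06],[0,0,2.72]],
  [100,[0.5525,0.64,0.06],[0,0,2.72]],
  [100,[0.5525,0.64,0.06],[0,0,2.72]],
  [100,[0.5525,0.64,0.06],[0,0,2.72]],
])

```text
clock: 0.98
ee_pos: [0.3352, 0.1274, 0.2158]
tool_rot: [[-0.03, -1.0, 0.0], [-1.0, 0.03, 0.001], [-0.001, -0.0, -1.0]]
ft_force: [0.7, 1.0, 1.1]
opening: 0.0852
```

```bash
cat >> h.py <<'E'
from scipy.spatial.transform import Rotation as Ro
def delta(pos,yaw_deg):
    o=get_obs(); R=o['tool_rot']; y=np.radians(yaw_deg)
    x=np.array([np.cos(y),np.sin(y),0]); z=np.array([0,0,-1.]); T=np.c_[x,np.cross(z,x),z]
    print('at',o['ee_pos'].round(4),'yaw',np.degrees(np.arctan2(R[1,0],R[0,0])).round(2),'tilt',R[:,2].round(4),'f',o['ft_force'].round(2),'clk',o['clock'])
    print('shift',(R.T@(np.array(pos)-o['ee_pos'])).round(4),'turn',Ro.from_matrix(R.T@T).as_rotvec().round(4))
E
python3 -c "
from h import *
delta([.489,-.272,.12],184.3)"
```

```text
at [0.3352 0.1274 0.2158] yaw -91.73 tilt [ 5.e-04  7.e-04 -1.e+00] f [0.69 1.02 1.14] clk 0.9833
shift [ 0.3947 -0.1658  0.0956] turn [1.0000e-04 9.0000e-04 1.4655e+00]
```

>>> move_arm([
  [100,[0.395,-0.166,0.05],[0,0,1.465]],
  [100,[0.395,-0.166,0.05],[0,0,1.465]],
  [100,[0.395,-0.166,0.05],[0,0,1.465]],
  [100,[0.395,-0.166,0.05],[0,0,1.465]],
  [100,[0.395,-0.166,0.05],[0,0,1.465]],
  [100,[0.395,-0.166,0.05],[0,0,1.465]],
  [100,[0.395,-0.166,0.05],[0,0,1.465]],
  [100,[0.395,-0.166,0.05],[0,0,1.465]],
  [100,[0.395,-0.166,0.05],[0,0,1.465]],
  [100,[0.395,-0.166,0.05],[0,0,1.465]],
  [100,[0.395,-0.166,0.05],[0,0,1.465]],
  [100,[0.395,-0.166,0.05],[0,0,1.465]],
])

```text
clock: 1.98
ee_pos: [0.4914, -0.2727, 0.1637]
tool_rot: [[-0.998, -0.071, -0.003], [-0.071, 0.998, 0.0], [0.003, 0.001, -1.0]]
ft_force: [0.3, 0.3, -1.0]
opening: 0.0854
```

>>> move_arm([
  [100,[0,0,0],[0,0,0]],
  [100,[0,0,0],[0,0,0]],
])

```text
clock: 2.15
ee_pos: [0.4911, -0.2696, 0.1654]
tool_rot: [[-0.997, -0.083, -0.001], [-0.083, 0.997, 0.0], [0.001, 0.0, -1.0]]
ft_force: [-0.1, -0.1, 0.2]
opening: 0.0855
```

```bash
python3 -c "
from h import *
delta([.489,-.272,.12],184.3)
c=camera_model('wrist'); im,d=snapshot('wrist'); save('w1',im); np.savez('w1.npz',im=im,d=d,**c)
"
```

```text
at [ 0.4911 -0.2696  0.1654] yaw -175.23 tilt [-8.e-04  4.e-04 -1.e+00] f [-0.06 -0.07  0.23] clk 2.15
shift [ 0.0022 -0.0022  0.0454] turn [ 0.0004 -0.0008  0.0082]
```

View pics/w1.png

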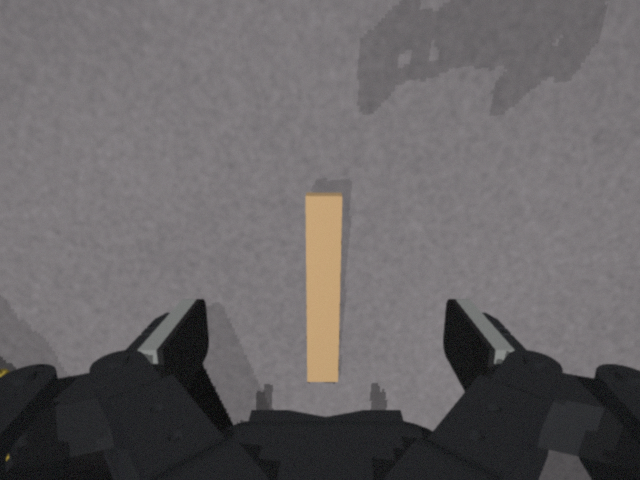

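Run:
```python
from meas import *
c,im,d=load('w1'); P=cloud(c,d); hsv=cv2.cvtColor(im,cv2.COLOR_RGB2HSV)
m=(hsv[...,1]>70)&(hsv[...,0]<30)&(hsv[...,2]>120)&(d>0); m[:180]=0;m[390:]=0;m[:,:290]=0;m[:,360:]=0
p=P[m]; p=p[p[:,2]<.03]; r=edgefit(p,np.radians(4),0); print(r[:2],r[7])
for s in (r[3],r[4]): print('  end',r[5]*s+r[6]*np.polyval(r[2],s))
s=p[:,:2]@r[5]
for s0 in (r[3],r[4]-.02): k=(s>s0)&(s<s0+.02); print(s0,p[k][:,2].mean())
```

```text
(np.float64(4.264223649164118), np.float64(4.250156045976808)) 0.025492682697612776
  end [ 0.46690201 -0.27244021]
  end [ 0.6267235  -0.26054326]
0.4467601880895 0.016530743907314543
0.5870222539466967 0.00415293030433865
```

>>> move_arm([
  [60,[0.0022,-0.0012,0.04],[0,0,0.008]],
  [60,[0.0022,-0.0012,0.08],[0,0,0.008]],
  [60,[0.0022,-0.0012,0.12],[0,0,0.008]],
  [60,[0.0022,-0.0012,0.13],[0,0,0.008]],
  [60,[0.0022,-0.0012,0.13],[0,0,0.008]],
  [60,[0.0022,-0.0012,0.13],[0,0,0.008]],
])

```text
clock: 2.7
ee_pos: [0.4903, -0.2711, 0.0374]
tool_rot: [[-0.997, -0.075, 0.001], [-0.075, 0.997, -0.001], [-0.001, -0.001, -1.0]]
ft_force: [-0.0, 0.1, 0.7]
opening: 0.0514
```

```bash
python3 -c "
from h import *
delta([.4888,-.2711,.0175],184.26)"
```

```text
at [ 0.4903 -0.2711  0.0374] yaw -175.68 tilt [ 0.0012 -0.0013 -1.    ] f [-0.01  0.12  0.66] clk 2.7
shift [0.0015 0.0001 0.0199] turn [-0.0014  0.0011  0.001 ]
```

>>> move_arm([
  [60,[0.0015,0,0.01],[0,0,0]],
  [60,[0.0015,0,0.02],[0,0,0]],
  [60,[0.0015,0,0.02],[0,0,0]],
  [60,[0.0015,0,0.02],[0,0,0]],
], force=50)

```text
clock: 3.03
ee_pos: [0.4877, -0.2711, 0.016]
tool_rot: [[-0.997, -0.073, -0.0], [-0.073, 0.997, -0.0], [0.0, -0.0, -1.0]]
ft_force: [0.2, -0.6, -0.4]
opening: 0.0513
```

```bash
python3 -c "
from h import *
delta([.4888,-.2711,.0175],184.26)
im,d=snapshot('wrist'); save('w2',im)"
```

```text
at [ 0.4877 -0.2711  0.016 ] yaw -175.82 tilt [-1.e-04 -0.e+00 -1.e+00] f [ 0.25 -0.62 -0.38] clk 3.0333
shift [-0.0011 -0.     -0.0015] turn [-0.     -0.0001 -0.0014]
```

View pics/w2.png

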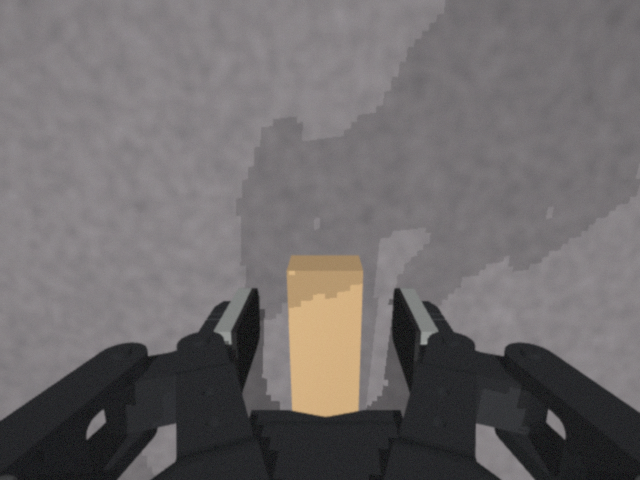

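The picture shows the heel (288–362, v≈258) centred between the fingers. I'll raise the tool slightly and close.

>>> move_arm([
  [60,[0,0,-0.0015],[0,0,0]],
  [40,[0,0,-0.0015],[0,0,0]],
  [25,[0,0,-0.0015],[0,0,0]],
  [10,[0,0,-0.0015],[0,0,0]],
  [10,[0,0,-0.0015],[0,0,0]],
  [10,[0,0,-0.0015],[0,0,0]],
  [10,[0,0,-0.0015],[0,0,0]],
  [10,[0,0,-0.0015],[0,0,0]],
], force=50)

```text
clock: 3.75
ee_pos: [0.4883, -0.2713, 0.018]
tool_rot: [[-0.997, -0.073, 0.001], [-0.073, 0.997, -0.001], [-0.001, -0.001, -1.0]]
ft_force: [-0.3, 0.9, 6.2]
opening: 0.0245
```

```bash
python3 -c "
from h import *
delta([.4888,-.2711,.1375],184.26)"
```

```text
at [ 0.4883 -0.2713  0.018 ] yaw -175.81 tilt [ 1.2e-03 -6.0e-04 -1.0e+00] f [-0.26  0.87  6.17] clk 3.75
shift [-7.000e-04  1.000e-04 -1.195e-01] turn [-0.0007  0.0012 -0.0013]
```

>>> move_arm([
  [10,[0,0,-0.01],[0,0,0]],
  [10,[0,0,-0.03],[0,0,0]],
  [10,[0,0,-0.06],[0,0,0]],
  [10,[0,0,-0.09],[0,0,0]],
  [10,[0,0,-0.12],[0,0,0]],
  [10,[0,0,-0.14],[0,0,0]],
  [10,[0,0,-0.14],[0,0,0]],
  [10,[0,0,-0.14],[0,0,0]],
])

```text
clock: 4.42
ee_pos: [0.4882, -0.2711, 0.1587]
tool_rot: [[-0.997, -0.073, 0.003], [-0.073, 0.997, -0.0], [-0.003, -0.0, -1.0]]
ft_force: [0.6, 0.3, -0.7]
opening: 0.0244
```

```bash
python3 -c "
from h import *
u=np.array([np.cos(np.radians(-4.5)),np.sin(np.radians(-4.5))])
print(np.array([.6065,.0446])-u*.175)
delta([*(np.array([.6065,.0446])-u*.175),.158],175.5)
c=camera_model('top'); im,d=snapshot('top'); save('t1',im); np.savez('t1.npz',im=im,d=d,**c)
im,d=snapshot('wrist'); save('w3',im)"
```

```text
[0.43203947 0.05833034]
at [ 0.4882 -0.2711  0.1587] yaw -175.84 tilt [ 2.6e-03 -3.0e-04 -1.0e+00] f [ 0.62  0.34 -0.67] clk 4.4167
shift [0.0321 0.3326 0.0005] turn [-0.0003  0.0026  0.1512]
```

View pics/t1.png

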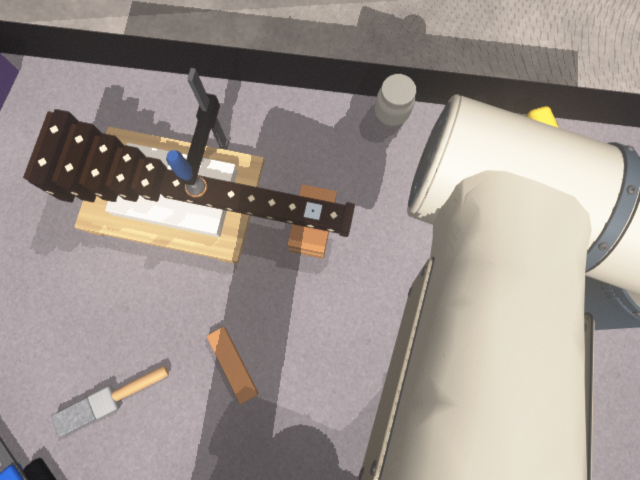

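View pics/w3.png

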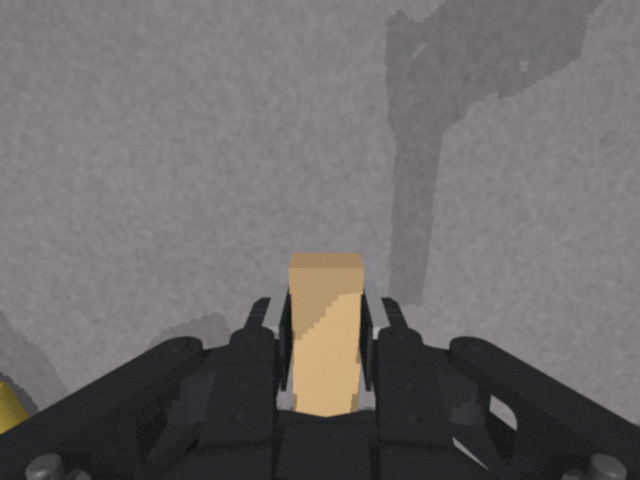

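>>> move_arm([
  [10,[0.003,0.03,0],[0,0,0.015]],
  [10,[0.007,0.066,0],[0,0,0.03]],
  [10,[0.01,0.102,0],[0,0,0.05]],
  [10,[0.013,0.138,0],[0,0,0.07]],
  [10,[0.017,0.174,0],[0,0,0.085]],
  [10,[0.02,0.21,0],[0,0,0.1]],
  [10,[0.024,0.246,0],[0,0,0.12]],
  [10,[0.027,0.282,0],[0,0,0.13]],
  [10,[0.03,0.31,0],[0,0,0.145]],
  [10,[0.032,0.3326,0],[0,0.0026,0.151]],
  [10,[0.032,0.3326,0],[0,0.0026,0.151]],
  [10,[0.032,0.3326,0],[0,0.0026,0.151]],
])

```text
clock: 5.52
ee_pos: [0.4307, 0.0589, 0.1562]
tool_rot: [[-0.997, 0.076, -0.005], [0.076, 0.997, -0.001], [0.005, -0.001, -1.0]]
ft_force: [0.5, -0.2, -1.2]
opening: 0.0249
```

>>> move_arm([
  [10,[0,0,0],[0,0,0]],
  [10,[0,0,0],[0,0,0]],
  [10,[0,0,0],[0,0,0]],
])

```text
clock: 5.77
ee_pos: [0.4315, 0.0575, 0.1569]
tool_rot: [[-0.997, 0.08, -0.003], [0.08, 0.997, -0.0], [0.003, -0.001, -1.0]]
ft_force: [-0.1, -0.0, -0.5]
opening: 0.0248
```

```bash
python3 -c "
from h import *
delta([.43204,.0583,.09],175.5)
c=camera_model('top'); im,d=snapshot('top'); save('t2',im[120:360,160:480].repeat(2,0).repeat(2,1)); np.savez('t2.npz',im=im,d=d,**c)
c=camera_model('scene'); im,d=snapshot('scene'); save('s2',im[150:390,220:540].repeat(2,0).repeat(2,1)); np.savez('s2.npz',im=im,d=d,**c)"
```

```text
at [0.4315 0.0575 0.1569] yaw 175.44 tilt [-3.4e-03 -4.0e-04 -1.0e+00] f [-0.08 -0.01 -0.5 ] clk 5.7667
shift [-0.0007  0.0009  0.0669] turn [-0.0006 -0.0033 -0.0011]
```

View pics/t2.png

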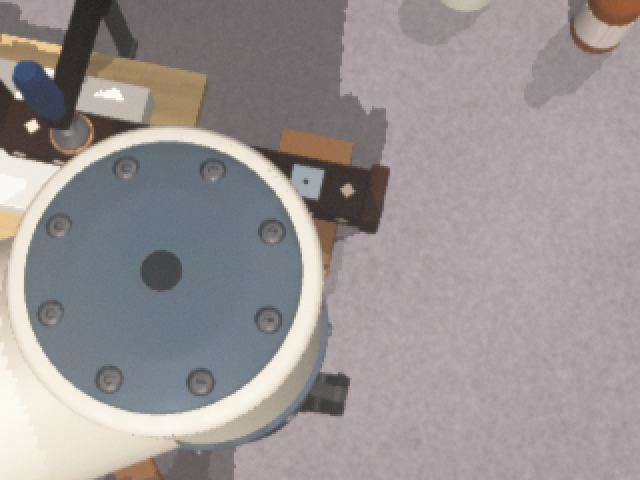

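View pics/s2.png

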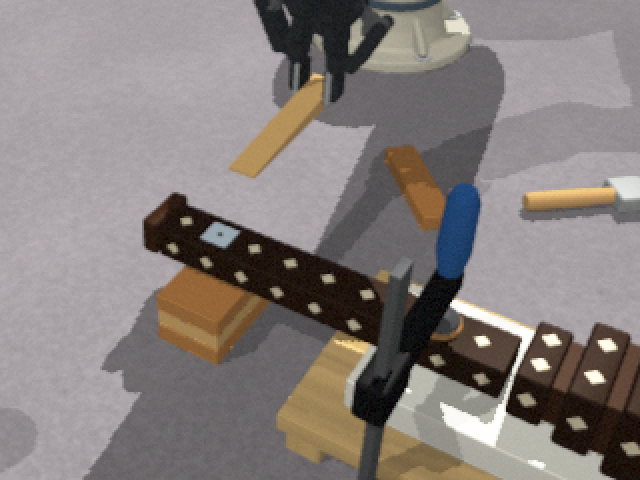

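The scene picture shows the shim held level, with its tip at about (245,172) in the crop, short of the neck. I'll measure its pose in the hand.

```bash
cat >> meas.py <<'E'
def shim_scene(n,box,zr,ang0=-4.5):
    c,im,d=load(n); P=cloud(c,d); hsv=cv2.cvtColor(im,cv2.COLOR_RGB2HSV)
    m=(hsv[...,1]>70)&(hsv[...,0]<30)&(hsv[...,2]>90)&(d>0)&(P[...,2]>zr[0])&(P[...,2]<zr[1])
    b=np.zeros_like(m); b[box[1]:box[3],box[0]:box[2]]=1; m&=b; p=P[m]
    n_,l=cv2.connectedComponents(m.astype(np.uint8))[:2]; k=1+np.argmax([ (l==i).sum() for i in range(1,n_)]); p=P[l==k]
    r=edgefit(p,np.radians(ang0),0); print(len(p),'angs',r[:2],'w',r[7])
    for s in (r[3],r[4]): print('  end',r[5]*s+r[6]*np.polyval(r[2],s))
    q=(p[:,:2]-np.array([.6065,.0446])); u=r[5]; s=q@u; t=q@r[6]
    k=abs(t-np.median(t))<.008
    f=np.polyfit(s[k],p[k][:,2],1); print('top slope',f[0],'expect',-15/160,'z at tip',np.polyval(f,s.max()),'tip s',s.max(), 's.min',s.min(),'mid t',np.median(t))
    return p
E
python3 - <<'E'
from meas import *
shim_scene('s2',(325,170,400,245),(.12,.2))
E
```

```text
832 angs (np.float64(-4.755228908166358), np.float64(-4.889415084106326)) w 0.025006170434093256
  end [0.41151375 0.05936083]
  end [0.57104127 0.04590234]
top slope -0.09958782981779028 expect -0.09375 z at tip 0.14153716365148095 tip s -0.03545160779894609 s.min -0.19554329724047304 mid t 0.00041195005118345966
```

>>> move_arm([
  [10,[-0.0007,0.001,0.02],[0,-0.0033,-0.005]],
  [10,[-0.0007,0.001,0.04],[0,-0.0033,-0.005]],
  [10,[-0.0007,0.001,0.06],[0,-0.0033,-0.005]],
  [10,[-0.0007,0.001,0.075],[0,-0.0033,-0.005]],
  [10,[-0.0007,0.001,0.0785],[0,-0.0033,-0.005]],
  [10,[-0.0007,0.001,0.0785],[0,-0.0033,-0.005]],
  [10,[-0.0007,0.001,0.0785],[0,-0.0033,-0.005]],
  [10,[-0.0007,0.001,0.0785],[0,-0.0033,-0.005]],
  [10,[-0.0007,0.001,0.0785],[0,-0.0033,-0.005]],
])

```text
clock: 6.62
ee_pos: [0.433, 0.0595, 0.0798]
tool_rot: [[-0.997, 0.073, 0.003], [0.073, 0.997, 0.001], [-0.003, 0.001, -1.0]]
ft_force: [0.1, 0.5, -1.6]
opening: 0.0247
```

```bash
python3 -c "
from meas import *
delta([.43204,.0583,.072],175.5)
c=camera_model('scene'); im,d=snapshot('scene'); save('s3',im[150:390,220:540].repeat(2,0).repeat(2,1)); np.savez('s3.npz',im=im,d=d,**c)
shim_scene('s3',(300,170,400,300),(.058,.1))"
```

```text
at [0.433  0.0595 0.0798] yaw 175.81 tilt [ 2.7e-03  6.0e-04 -1.0e+00] f [ 0.11  0.5  -1.55] clk 6.6167
shift [ 0.0009 -0.0013  0.0078] turn [0.0008 0.0027 0.0054]
700 angs (np.float64(-4.537095781867643), np.float64(-4.278258225951843)) w 0.024896288778685483
  end [0.4118707  0.06127388]
  end [0.58595179 0.04785561]
top slope -0.08435139480754943 expect -0.09375 z at tip 0.06486519213992575 tip s -0.020740303698332945 s.min -0.19533753610238047 mid t 0.002658184042799412
```

View pics/s3.png

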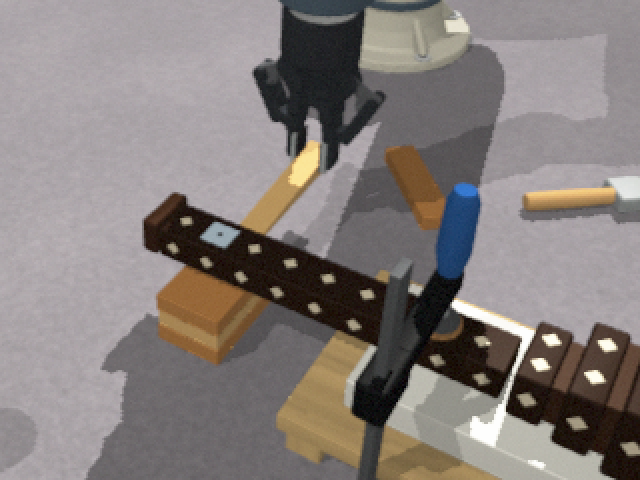

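>>> move_arm([
  [10,[0,0,0],[0,0,0]],
  [10,[0,0,0],[0,0,0]],
])

```text
clock: 6.83
ee_pos: [0.4324, 0.0593, 0.0792]
tool_rot: [[-0.997, 0.073, 0.001], [0.073, 0.997, 0.0], [-0.001, 0.0, -1.0]]
ft_force: [0.4, 0.5, -0.3]
opening: 0.0245
```

```bash
python3 -c "
from meas import *
delta([.43204,.0583,.072],175.5)"
```

```text
at [0.4324 0.0593 0.0792] yaw 175.81 tilt [ 1.5e-03  1.0e-04 -1.0e+00] f [ 0.44  0.55 -0.3 ] clk 6.8333
shift [ 0.0003 -0.001   0.0072] turn [0.0002 0.0014 0.0054]
```

>>> move_arm([
  [10,[0,0,0],[0,0,0]],
  [10,[0,0,0],[0,0,0]],
])

```text
clock: 7.0
ee_pos: [0.4322, 0.0592, 0.0789]
tool_rot: [[-0.997, 0.073, 0.001], [0.073, 0.997, -0.0], [-0.001, -0.0, -1.0]]
ft_force: [1.0, -0.5, -0.5]
opening: 0.0249
```

```bash
python3 -c "
from meas import *
delta([.43204,.0583,.072],175.5)
c=camera_model('scene'); im,d=snapshot('scene');np.savez('s4.npz',im=im,d=d,**c)
shim_scene('s4',(335,170,400,300),(.058,.1))"
```

```text
at [0.4322 0.0592 0.0789] yaw 175.81 tilt [ 8.e-04 -2.e-04 -1.e+00] f [ 0.95 -0.49 -0.48] clk 7.0
shift [ 0.0001 -0.001   0.0069] turn [-0.0001  0.0008  0.0053]
699 angs (np.float64(-4.38476407577521), np.float64(-4.620036478283752)) w 0.02484405166365333
  end [0.40937154 0.06127599]
  end [0.58712916 0.04727867]
top slope -0.09302721651800606 expect -0.09375 z at tip 0.06278342845467719 tip s -0.019521294240783527 s.min -0.19782916542703802 mid t 0.0024178541583801273
```

>>> move_arm([
  [10,[0,-0.0015,0.003],[0,0,0]],
  [10,[0,-0.0015,0.006],[0,0,0]],
  [10,[0,-0.0015,0.0072],[0,0,0]],
  [10,[0,-0.0015,0.0072],[0,0,0]],
  [10,[0,-0.0015,0.0072],[0,0,0]],
  [10,[0,-0.0015,0.0072],[0,0,0]],
  [10,[0,-0.0015,0.0072],[0,0,0]],
  [10,[0,-0.0015,0.0072],[0,0,0]],
])

```text
clock: 7.72
ee_pos: [0.4321, 0.0577, 0.0716]
tool_rot: [[-0.997, 0.073, 0.001], [0.073, 0.997, -0.0], [-0.001, -0.0, -1.0]]
ft_force: [-0.7, -0.5, -0.6]
opening: 0.0249
```

```bash
python3 -c "
from meas import *
delta([.43204,.0583,.072],175.5)
c=camera_model('scene'); im,d=snapshot('scene');np.savez('s5.npz',im=im,d=d,**c)
shim_scene('s5',(335,170,400,300),(.056,.1))
im2=im[200:300,290:410]; save('s5',cv2.resize(im2,None,fx=6,fy=6))"
```

```text
at [0.4321 0.0577 0.0716] yaw 175.81 tilt [ 8.e-04 -3.e-04 -1.e+00] f [-0.69 -0.51 -0.61] clk 7.7167
shift [ 0.0001  0.0006 -0.0004] turn [-0.0002  0.0008  0.0053]
640 angs (np.float64(-4.247525024697532), np.float64(-4.444497169441149)) w 0.02520985499002106
  end [0.4104229 0.0593176]
  end [0.58794335 0.0458264 ]
top slope -0.09182951114631437 expect -0.09375 z at tip 0.05568068071162013 tip s -0.01859567083171576 s.min -0.19662738878751201 mid t 0.00047371112717295503
```

View pics/s5.png

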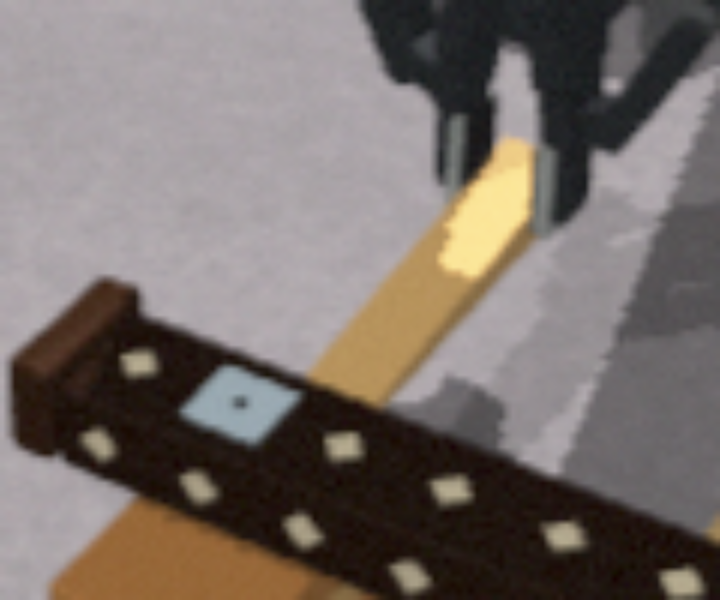

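>>> move_arm([
  [10,[0,0,0.0006],[0,0.0008,0]],
  [10,[0,0,0.0006],[0,0.0008,0]],
  [10,[0,0,0.0006],[0,0.0008,0]],
  [10,[0,0,0.0006],[0,0.0008,0]],
])

```text
clock: 8.1
ee_pos: [0.4322, 0.0578, 0.0711]
tool_rot: [[-0.997, 0.073, 0.0], [0.073, 0.997, -0.0], [-0.0, -0.0, -1.0]]
ft_force: [-1.5, -0.1, 1.1]
opening: 0.0246
```

>>> move_arm([
  [10,[0,0,0],[0,0,0]],
])

```text
clock: 8.18
ee_pos: [0.4321, 0.0577, 0.071]
tool_rot: [[-0.997, 0.073, -0.0], [0.073, 0.997, -0.0], [0.0, -0.0, -1.0]]
ft_force: [-0.3, -0.4, 1.8]
opening: 0.025
```

>>> move_arm([
  [10,[0,0,0],[0,0,0]],
])

```text
clock: 8.27
ee_pos: [0.4322, 0.0577, 0.071]
tool_rot: [[-0.997, 0.073, 0.0], [0.073, 0.997, -0.0], [-0.0, -0.0, -1.0]]
ft_force: [-1.0, 0.5, 1.8]
opening: 0.0245
```

```bash
python3 -c "
from meas import *
delta([.43204,.0583,.072],175.5);print(get_obs()['wrist_torque'],get_obs()['joint_efforts'].round(2))"
```

```text
at [0.4322 0.0577 0.071 ] yaw 175.81 tilt [ 0.e+00 -2.e-04 -1.e+00] f [-0.98  0.46  1.8 ] clk 8.2667
shift [ 0.0002  0.0005 -0.001 ] turn [-0.0002  0.      0.0054]
[-0.07009738  0.22454513 -0.03699757] [ 2.000e-02 -2.855e+01  1.918e+01  4.290e+00  1.800e-01  2.000e-02]
```

>>> move_arm([
  [10,[-0.004,0,0],[0,0,0]],
  [10,[-0.01,0,0],[0,0,0]],
  [10,[-0.018,0,0],[0,0,0]],
  [10,[-0.026,0,0],[0,0,0]],
  [10,[-0.034,0,0],[0,0,0]],
  [10,[-0.042,0,0],[0,0,0]],
  [10,[-0.05,0,0],[0,0,0]],
  [10,[-0.058,0,0],[0,0,0]],
  [10,[-0.066,-0.0003,0],[0,0,0]],
  [10,[-0.074,-0.0004,0],[0,0,0]],
  [10,[-0.078,-0.0004,0],[0,0,0]],
  [10,[-0.08,-0.0004,0],[0,0,0]],
])

```text
clock: 9.27
ee_pos: [0.5122, 0.0512, 0.0714]
tool_rot: [[-0.997, 0.073, -0.001], [0.073, 0.997, -0.001], [0.001, -0.001, -1.0]]
ft_force: [-8.2, 0.8, 11.2]
opening: 0.0245
```

>>> move_arm([
  [10,[0,0,0],[0,0,0]],
  [10,[0,0,0],[0,0,0]],
  [10,[0,0,0],[0,0,0]],
  [10,[0,0,0],[0,0,0]],
])

```text
clock: 9.6
ee_pos: [0.5124, 0.0512, 0.0715]
tool_rot: [[-0.997, 0.073, 0.0], [0.073, 0.997, -0.001], [-0.0, -0.001, -1.0]]
ft_force: [-4.8, -0.4, 6.7]
opening: 0.0244
```

```bash
python3 -c "
from meas import *
delta([.53974,.0498,.071],175.5)
c=camera_model('scene'); im,d=snapshot('scene');np.savez('s6.npz',im=im,d=d,**c)
shim_scene('s6',(335,170,400,300),(.056,.1))
im2=im[200:300,290:410]; save('s6',cv2.resize(im2,None,fx=6,fy=6))
print(get_obs()['ft_force'])"
```

```text
at [0.5124 0.0512 0.0715] yaw 175.81 tilt [ 0.e+00 -7.e-04 -1.e+00] f [-4.83 -0.36  6.7 ] clk 9.6
shift [-0.0274  0.0006  0.0005] turn [-0.0006  0.0001  0.0054]
302 angs (np.float64(-4.4965315458704165), np.float64(8.297735280748768)) w 0.02194278688536752
  end [0.49015495 0.04728841]
  end [0.59010703 0.05074632]
top slope -0.041723119491843486 expect -0.09375 z at tip 0.06618666851073052 tip s -0.016824674029122372 s.min -0.11619732913403256 mid t -0.0009620402136181969
[-4.45803736 -0.0695429   7.37616083]
```

View pics/s6.png

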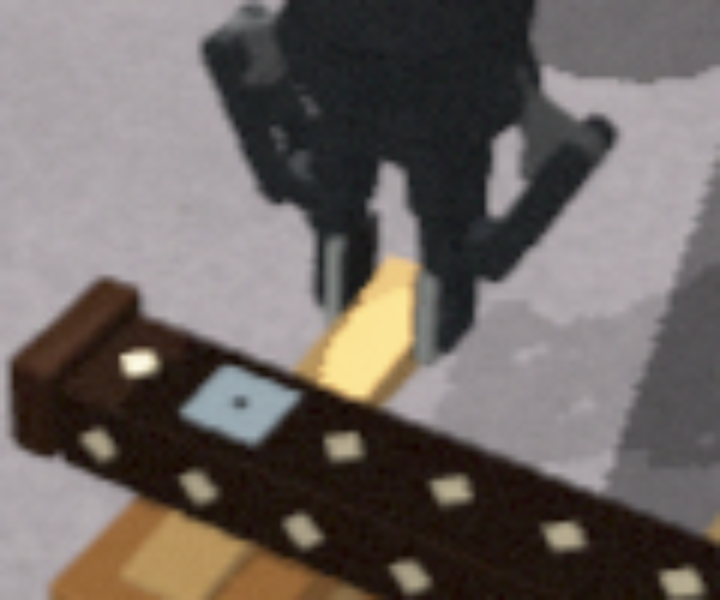

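The tip is showing past the far side and the pushing force is mostly from pressing down, so I'll ease off vertically to read the bearing clearly.

>>> move_arm([
  [10,[0,0.0004,-0.0009],[0,0,0]],
  [10,[0,0.0004,-0.0009],[0,0,0]],
  [10,[0,0.0004,-0.0009],[0,0,0]],
  [10,[0,0.0004,-0.0009],[0,0,0]],
])

```text
clock: 9.98
ee_pos: [0.5127, 0.0518, 0.0719]
tool_rot: [[-0.997, 0.073, 0.001], [0.073, 0.997, -0.0], [-0.001, -0.0, -1.0]]
ft_force: [0.6, -1.7, 0.8]
opening: 0.0245
```

>>> move_arm([
  [10,[0,0,0],[0,0,0]],
])

```text
clock: 10.07
ee_pos: [0.5125, 0.0519, 0.0719]
tool_rot: [[-0.997, 0.073, 0.001], [0.073, 0.997, -0.0], [-0.001, -0.0, -1.0]]
ft_force: [1.6, -1.0, 1.5]
opening: 0.0247
```

>>> move_arm([
  [10,[0,0,0],[0,0,0]],
])

```text
clock: 10.15
ee_pos: [0.5124, 0.052, 0.0719]
tool_rot: [[-0.997, 0.073, 0.001], [0.073, 0.997, -0.0], [-0.001, 0.0, -1.0]]
ft_force: [0.8, -1.0, 1.1]
opening: 0.0249
```

>>> move_arm([
  [10,[-0.003,0,0],[0,0,0]],
  [10,[-0.006,0,0],[0,0,0]],
  [10,[-0.009,0,0],[0,0,0]],
  [10,[-0.012,-0.0001,0],[0,0,0]],
  [10,[-0.012,-0.0001,0],[0,0,0]],
  [10,[-0.012,-0.0001,0],[0,0,0]],
  [10,[-0.012,-0.0001,0],[0,0,0]],
])

```text
clock: 10.73
ee_pos: [0.5237, 0.0508, 0.0719]
tool_rot: [[-0.997, 0.073, -0.001], [0.073, 0.997, -0.0], [0.001, -0.0, -1.0]]
ft_force: [-2.5, 0.2, 3.5]
opening: 0.0251
```

>>> move_arm([
  [10,[-0.002,0,0],[0,0,0]],
  [10,[-0.002,0,0],[0,0,0]],
  [10,[-0.002,0,0],[0,0,0]],
])

```text
clock: 10.98
ee_pos: [0.5255, 0.0507, 0.0719]
tool_rot: [[-0.997, 0.073, -0.001], [0.073, 0.997, -0.0], [0.001, -0.0, -1.0]]
ft_force: [-2.4, -0.4, 5.2]
opening: 0.0244
```

>>> move_arm([
  [10,[-0.002,0,0],[0,0,0]],
  [10,[-0.002,0,0],[0,0,0]],
  [10,[-0.002,0,0],[0,0,0]],
])

```text
clock: 11.23
ee_pos: [0.5275, 0.0505, 0.0719]
tool_rot: [[-0.997, 0.073, -0.001], [0.073, 0.997, -0.0], [0.001, -0.0, -1.0]]
ft_force: [-2.8, 0.0, 5.0]
opening: 0.0245
```

>>> move_arm([
  [10,[-0.002,0,0],[0,0,0]],
  [10,[-0.002,0,0],[0,0,0]],
  [10,[-0.002,0,0],[0,0,0]],
])

```text
clock: 11.48
ee_pos: [0.5295, 0.0504, 0.0719]
tool_rot: [[-0.997, 0.073, -0.001], [0.073, 0.997, -0.0], [0.001, -0.0, -1.0]]
ft_force: [-3.9, -0.7, 6.3]
opening: 0.0246
```

>>> move_arm([
  [10,[0,0,-0.0006],[0,-0.001,0]],
  [10,[0,0,-0.0006],[0,-0.001,0]],
  [10,[0,0,-0.0006],[0,-0.001,0]],
  [10,[0,0,-0.0006],[0,-0.001,0]],
  [10,[0,0,-0.0006],[0,-0.001,0]],
])

```text
clock: 11.9
ee_pos: [0.5298, 0.0505, 0.0722]
tool_rot: [[-0.997, 0.073, 0.001], [0.073, 0.997, -0.0], [-0.001, -0.0, -1.0]]
ft_force: [-0.4, -0.4, -0.8]
opening: 0.025
```

>>> move_arm([
  [10,[-0.002,0,0],[0,0,0]],
  [10,[-0.002,0,0],[0,0,0]],
  [10,[-0.002,0,0],[0,0,0]],
])

```text
clock: 12.15
ee_pos: [0.532, 0.0503, 0.0724]
tool_rot: [[-0.997, 0.073, 0.001], [0.073, 0.997, -0.0], [-0.001, -0.0, -1.0]]
ft_force: [0.3, 0.1, -0.5]
opening: 0.0245
```

```bash
python3 -c "
from meas import *
delta([.53974,.0498,.071],175.5)
c=camera_model('scene'); im,d=snapshot('scene');np.savez('s7.npz',im=im,d=d,**c)
im2=im[200:300,290:410]; save('s7',cv2.resize(im2,None,fx=6,fy=6))
P=cloud(c,d); c0,i0,d0=load('scene0'); P0=cloud(c0,d0)
for b in [(300,250,330,272),(335,265,365,285)]:
  for Q in (P0,P): q=Q[b[1]:b[3],b[0]:b[2]].reshape(-1,3); k=abs(q[:,2]-.096)<.004; print(b,k.sum(),q[k][:,2].mean().round(5))
"
```

```text
at [0.532  0.0503 0.0724] yaw 175.8 tilt [ 9.e-04 -2.e-04 -1.e+00] f [ 0.32  0.13 -0.45] clk 12.15
shift [-0.0078  0.0001  0.0014] turn [-0.0002  0.0009  0.0052]
(300, 250, 330, 272) 459 0.09601
(300, 250, 330, 272) 462 0.096
(335, 265, 365, 285) 503 0.09584
(335, 265, 365, 285) 510 0.09581
```

View pics/s7.png

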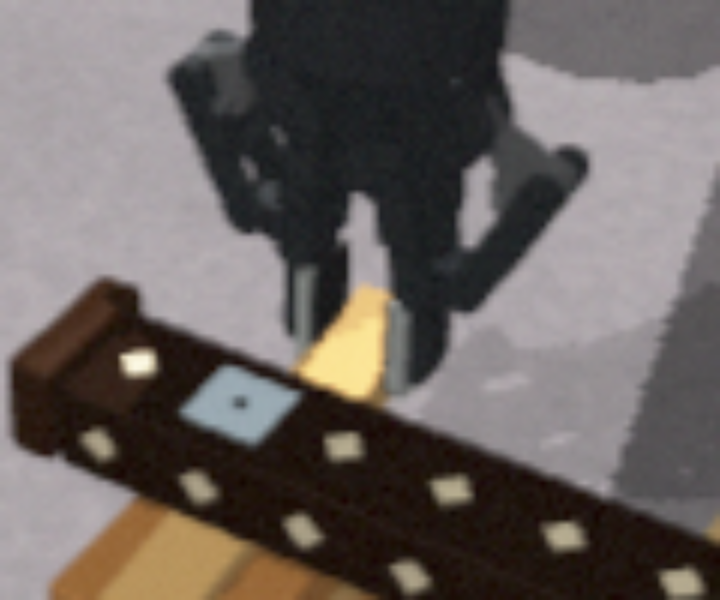

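>>> move_arm([
  [10,[-0.003,0,0.0002],[0,0,0]],
  [10,[-0.003,0,0.0002],[0,0,0]],
  [10,[-0.003,0,0.0002],[0,0,0]],
  [10,[-0.003,0,0.0002],[0,0,0]],
])

```text
clock: 12.53
ee_pos: [0.5349, 0.0501, 0.0722]
tool_rot: [[-0.997, 0.073, 0.001], [0.073, 0.997, -0.0], [-0.001, -0.0, -1.0]]
ft_force: [-0.0, 0.6, -1.0]
opening: 0.025
```

>>> move_arm([
  [10,[-0.002,0,0],[0,0,0]],
  [10,[-0.002,0,0],[0,0,0]],
  [10,[-0.002,0,0],[0,0,0]],
  [10,[-0.002,0,0],[0,0,0]],
])

```text
clock: 12.87
ee_pos: [0.5369, 0.0499, 0.0723]
tool_rot: [[-0.997, 0.073, 0.001], [0.073, 0.997, -0.0], [-0.001, -0.0, -1.0]]
ft_force: [0.4, -0.6, -1.2]
opening: 0.0247
```

>>> move_arm([
  [10,[-0.002,0,0],[0,0,0]],
  [10,[-0.002,0,0],[0,0,0]],
  [10,[-0.002,0,0],[0,0,0]],
  [10,[-0.002,0,0],[0,0,0]],
])

```text
clock: 13.2
ee_pos: [0.5388, 0.0498, 0.0722]
tool_rot: [[-0.997, 0.073, 0.001], [0.073, 0.997, -0.0], [-0.001, -0.0, -1.0]]
ft_force: [0.1, 0.1, -1.0]
opening: 0.0248
```

>>> move_arm([
  [10,[-0.002,0,0.0003],[0,0,0]],
  [10,[-0.002,0,0.0003],[0,0,0]],
  [10,[-0.002,0,0.0003],[0,0,0]],
  [10,[-0.002,0,0.0003],[0,0,0]],
])

```text
clock: 13.53
ee_pos: [0.5406, 0.0496, 0.072]
tool_rot: [[-0.997, 0.073, 0.0], [0.073, 0.997, -0.0], [-0.0, -0.0, -1.0]]
ft_force: [-3.2, 1.1, 1.2]
opening: 0.0248
```

>>> move_arm([
  [10,[-0.002,0,0],[0,0,0]],
  [10,[-0.002,0,0],[0,0,0]],
  [10,[-0.002,0,0],[0,0,0]],
  [10,[-0.002,0,0],[0,0,0]],
])

```text
clock: 13.87
ee_pos: [0.5426, 0.0494, 0.072]
tool_rot: [[-0.997, 0.073, 0.0], [0.073, 0.997, -0.0], [-0.0, -0.0, -1.0]]
ft_force: [-5.1, -0.0, 3.2]
opening: 0.0245
```

>>> move_arm([
  [10,[0,0,0],[0,0,0]],
])

```text
clock: 13.95
ee_pos: [0.5426, 0.0494, 0.072]
tool_rot: [[-0.997, 0.073, 0.0], [0.073, 0.997, -0.0], [-0.0, -0.0, -1.0]]
ft_force: [-3.9, 0.3, 4.4]
opening: 0.0251
```

>>> move_arm([
  [10,[-0.001,0,-0.0004],[0,0,0]],
  [10,[-0.002,0,-0.0004],[0,0,0]],
  [10,[-0.002,0,-0.0004],[0,0,0]],
  [10,[-0.002,0,-0.0004],[0,0,0]],
  [10,[-0.002,0,-0.0004],[0,0,0]],
])

```text
clock: 14.37
ee_pos: [0.5448, 0.0494, 0.0721]
tool_rot: [[-0.997, 0.073, 0.001], [0.073, 0.997, -0.0], [-0.001, -0.0, -1.0]]
ft_force: [-2.5, 0.2, -1.2]
opening: 0.0248
```

>>> move_arm([
  [10,[0,0,0],[0,0,0]],
])

```text
clock: 14.45
ee_pos: [0.5448, 0.0494, 0.0721]
tool_rot: [[-0.997, 0.073, 0.001], [0.073, 0.997, -0.0], [-0.001, -0.0, -1.0]]
ft_force: [-2.4, 0.3, -2.8]
opening: 0.0246
```

```bash
cat > nk.py <<'E'
from meas import *
import sys
n=sys.argv[1]
delta([.53974,.0498,.071],175.5)
c=camera_model('scene'); im,d=snapshot('scene');np.savez(n+'.npz',im=im,d=d,**c)
print(get_obs()['ft_force'])
im2=im[200:300,290:410]; save(n,cv2.resize(im2,None,fx=6,fy=6))
P=cloud(c,d); c0,i0,d0=load('scene0'); P0=cloud(c0,d0)
for b in [(300,250,330,272),(335,265,365,285)]:
  for Q in (P0,P): q=Q[b[1]:b[3],b[0]:b[2]].reshape(-1,3); k=abs(q[:,2]-.096)<.004; print(b,k.sum(),q[k][:,2].mean().round(5))
E
python3 nk.py s8
```

```text
at [0.5448 0.0494 0.0721] yaw 175.8 tilt [ 7.e-04 -2.e-04 -1.e+00] f [-2.35  0.26 -2.76] clk 14.45
shift [0.0051 0.     0.0011] turn [-0.0002  0.0008  0.0052]
[-2.75384355  0.37535612 -1.77413481]
(300, 250, 330, 272) 459 0.09601
(300, 250, 330, 272) 466 0.09673
(335, 265, 365, 285) 503 0.09584
(335, 265, 365, 285) 517 0.09645
```

>>> move_arm([
  [10,[0,0,0.0003],[0,0.0007,0]],
  [10,[-0.001,0,0.0003],[0,0.0007,0]],
  [10,[-0.001,0,0.0003],[0,0.0007,0]],
  [10,[-0.001,0,0.0003],[0,0.0007,0]],
  [10,[-0.001,0,0.0003],[0,0.0007,0]],
])

```text
clock: 14.92
ee_pos: [0.5458, 0.0493, 0.0721]
tool_rot: [[-0.997, 0.073, 0.0], [0.073, 0.997, -0.0], [-0.0, -0.0, -1.0]]
ft_force: [-3.5, -0.7, -2.4]
opening: 0.0246
```

```bash
python3 nk.py s9
```

```text
at [0.5458 0.0493 0.0721] yaw 175.8 tilt [ 2.e-04 -2.e-04 -1.e+00] f [-3.51 -0.67 -2.38] clk 14.9167
shift [0.0061 0.0001 0.0011] turn [-0.0002  0.0003  0.0053]
[-1.85513256 -0.40110556 -2.59689612]
(300, 250, 330, 272) 459 0.09601
(300, 250, 330, 272) 468 0.09675
(335, 265, 365, 285) 503 0.09584
(335, 265, 365, 285) 515 0.09634
```

View pics/s9.png

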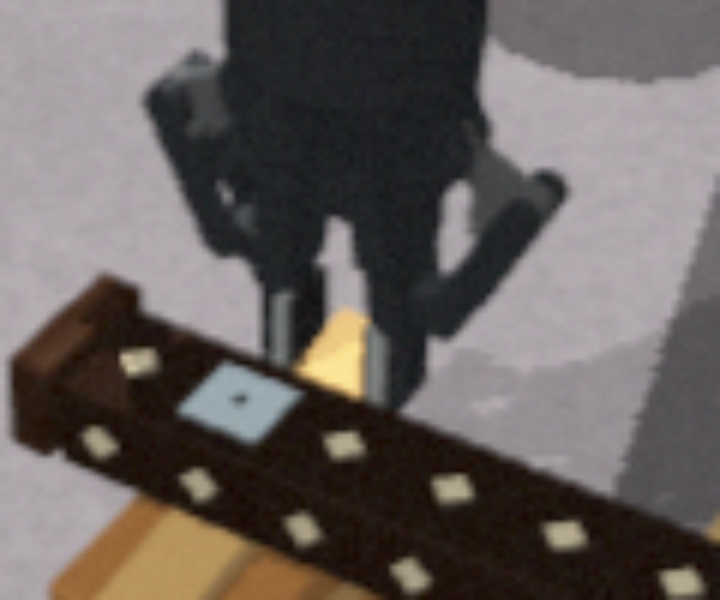

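>>> move_arm([
  [10,[0,0,0.0005],[0,0,0]],
  [10,[0,0,0.0005],[0,0,0]],
  [10,[0,0,0.0005],[0,0,0]],
  [10,[0,0,0.0005],[0,0,0]],
  [10,[0,0,0.0005],[0,0,0]],
])

```text
clock: 15.38
ee_pos: [0.5458, 0.0493, 0.072]
tool_rot: [[-0.997, 0.073, 0.0], [0.073, 0.997, -0.0], [-0.001, -0.0, -1.0]]
ft_force: [-4.3, -0.3, 4.7]
opening: 0.0248
```

```bash
python3 nk.py s10
```

```text
at [0.5458 0.0493 0.072 ] yaw 175.81 tilt [ 5.e-04 -3.e-04 -1.e+00] f [-4.32 -0.27  4.72] clk 15.3833
shift [0.0061 0.0001 0.001 ] turn [-0.0002  0.0005  0.0055]
[-5.65210446  0.38133768  4.98756781]
(300, 250, 330, 272) 459 0.09601
(300, 250, 330, 272) 464 0.09678
(335, 265, 365, 285) 503 0.09584
(335, 265, 365, 285) 515 0.0964
```

>>> move_arm([
  [10,[-0.001,0,-0.0002],[0,0,0]],
  [10,[-0.002,0,-0.0003],[0,0,0]],
  [10,[-0.002,0,-0.0003],[0,0,0]],
  [10,[-0.002,0,-0.0003],[0,0,0]],
  [10,[-0.002,0,-0.0003],[0,0,0]],
])

```text
clock: 15.85
ee_pos: [0.5471, 0.0491, 0.072]
tool_rot: [[-0.997, 0.073, -0.001], [0.073, 0.997, -0.0], [0.001, -0.0, -1.0]]
ft_force: [-7.9, 0.2, 4.7]
opening: 0.0247
```

```bash
python3 nk.py s11
```

```text
at [0.5471 0.0491 0.072 ] yaw 175.8 tilt [-1.1e-03 -3.0e-04 -1.0e+00] f [-7.92  0.16  4.65] clk 15.85
shift [0.0074 0.0002 0.001 ] turn [-0.0004 -0.0011  0.0053]
[-6.77748334  1.43206064  5.49080282]
(300, 250, 330, 272) 459 0.09601
(300, 250, 330, 272) 468 0.09684
(335, 265, 365, 285) 503 0.09584
(335, 265, 365, 285) 514 0.09653
```

>>> move_arm([
  [10,[0,0,-0.0004],[0,0,0]],
  [10,[0,0,-0.0004],[0,0,0]],
  [26,[0,0,-0.0004],[0,0,0]],
  [32,[0,0,-0.0004],[0,0,0]],
  [38,[0,0,-0.0004],[0,0,0]],
  [50,[0,0,-0.0004],[0,0,0]],
  [60,[0,0,-0.0004],[0,0,0]],
  [60,[0,0,-0.0004],[0,0,0]],
  [60,[0,0,-0.0004],[0,0,0]],
])

```text
clock: 16.65
ee_pos: [0.5482, 0.0492, 0.0725]
tool_rot: [[-0.997, 0.073, 0.001], [0.073, 0.997, -0.0], [-0.001, -0.0, -1.0]]
ft_force: [0.7, -0.1, -0.3]
opening: 0.0511
```

```bash
python3 nk.py s12; python3 -c "
from h import *
im,d=snapshot('wrist'); save('w12',im)"
```

```text
at [0.5482 0.0492 0.0725] yaw 175.81 tilt [ 1.e-03 -1.e-04 -1.e+00] f [ 0.73 -0.06 -0.31] clk 16.65
shift [ 0.0085 -0.      0.0015] turn [-0.      0.001   0.0054]
[ 0.80689433 -0.463847   -0.41959247]
(300, 250, 330, 272) 459 0.09601
(300, 250, 330, 272) 471 0.09688
(335, 265, 365, 285) 503 0.09584
(335, 265, 365, 285) 516 0.09655
```

View pics/w12.png

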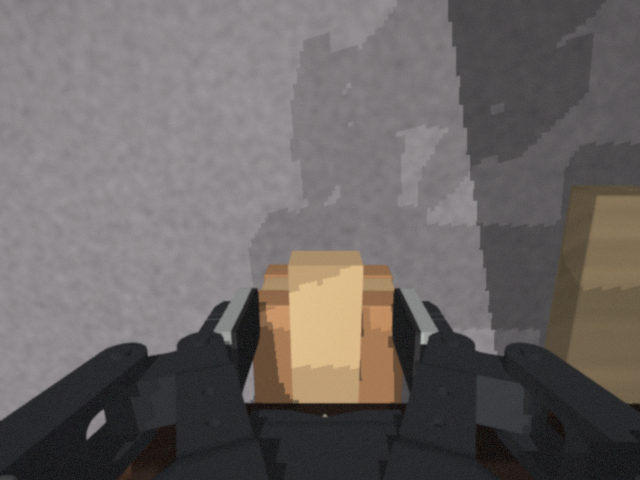

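View pics/s12.png

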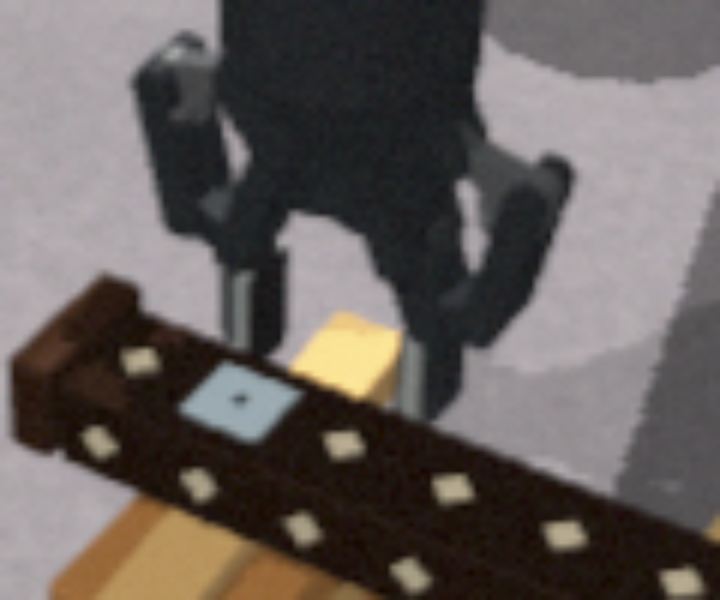

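The shim is released between the open fingers and sits centred on the stack, and the neck is about 0.8 mm up. I'll withdraw straight up, then back towards the robot.

>>> move_arm([
  [60,[0,0,-0.01],[0,0,0]],
  [60,[0,0,-0.03],[0,0,0]],
  [60,[0,0,-0.06],[0,0,0]],
  [60,[0,0,-0.09],[0,0,0]],
  [60,[0.02,0,-0.12],[0,0,0]],
  [60,[0.05,0,-0.14],[0,0,0]],
  [60,[0.085,0,-0.15],[0,0,0]],
  [60,[0.12,0,-0.15],[0,0,0]],
  [60,[0.12,0,-0.15],[0,0,0]],
  [60,[0.12,0,-0.15],[0,0,0]],
  [60,[0.12,0,-0.15],[0,0,0]],
])

```text
clock: 17.67
ee_pos: [0.4284, 0.0581, 0.2232]
tool_rot: [[-0.997, 0.073, 0.002], [0.073, 0.997, 0.0], [-0.002, 0.0, -1.0]]
ft_force: [-0.0, 0.5, -0.6]
opening: 0.0513
```

```bash
python3 nk.py s13
python3 - <<'E'
from meas import *
c,im,d=load('s13'); P=cloud(c,d); save('s13full',im)
for (n) in ['wrist']:
    c=camera_model(n); im,d=snapshot(n); save('w13',im); np.savez('w13.npz',im=im,d=d,**c)
    P=cloud(c,d); hsv=cv2.cvtColor(im,cv2.COLOR_RGB2HSV)
    m=(P[...,2]>.063)&(P[...,2]<.075)&(hsv[...,1]>60)&(hsv[...,2]>120)&(d>0)
    n_,l=cv2.connectedComponents(m.astype(np.uint8)); k=1+np.argmax([(l==i).sum() for i in range(1,n_)]); p=P[l==k]
    r=edgefit(p,np.radians(-4.5),0,.004); print(len(p),r[:2],r[7]); u=r[5]
    q=p[:,:2]-[.6065,.0446]; s=q@u; t=q@r[6]; print('s',s.min(),s.max(),'t mid',(np.percentile(t,1)+np.percentile(t,99))/2)
    kk=abs(t-np.median(t))<.008; A=np.linalg.lstsq(np.c_[s,t,np.ones(len(s))][kk],p[kk,2],rcond=None)[0]; print('plane',A)
E
```

```text
at [0.4284 0.0581 0.2232] yaw 175.84 tilt [ 1.9e-03  3.0e-04 -1.0e+00] f [-0.04  0.48 -0.59] clk 17.6667
shift [-0.1113 -0.0002  0.1524] turn [0.0004 0.0019 0.0059]
[ 0.42059599 -0.03507584 -0.27590046]
(300, 250, 330, 272) 459 0.09601
(300, 250, 330, 272) 470 0.09697
(335, 265, 365, 285) 503 0.09584
(335, 265, 365, 285) 512 0.0965
1877 (np.float64(-4.1128309234492955), np.float64(-4.64667529785892)) 0.025248788402228144
s -0.08119518956519182 -0.02090818258786827 t mid 0.0003001737692948196
plane [-0.09169413  0.00013138  0.06479996]
```

View pics/w13.png

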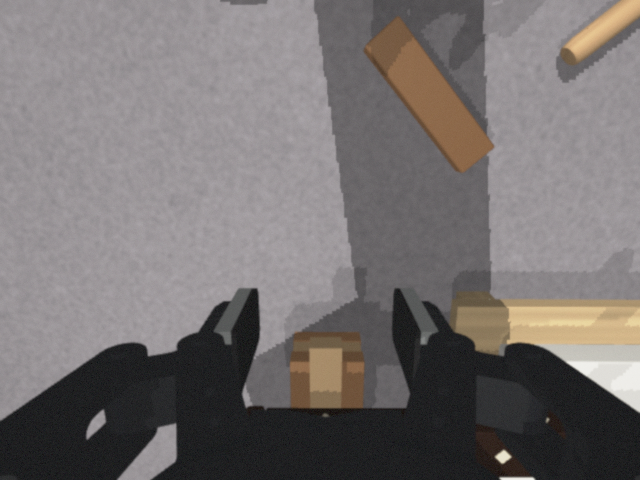

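View pics/s13full.png

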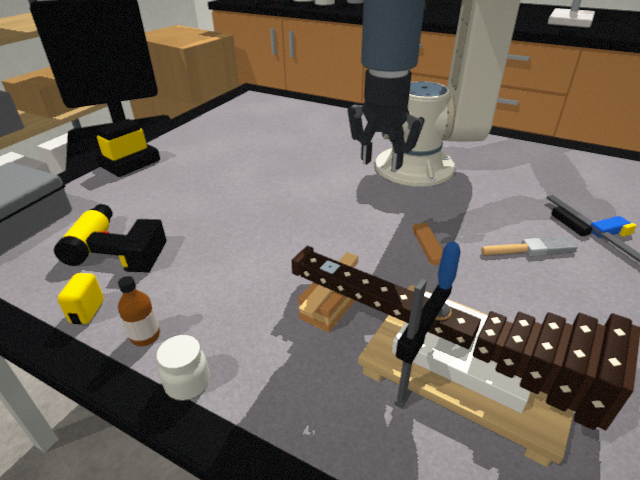

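```bash
python3 -c "
from h import *
finish_job(); print(get_obs()['clock'])"
```

```text
the job is handed in; nothing more can be done
the job is handed in; nothing more can be done
```

The shim is wedged under the neck and the job is handed in. I gripped the shim at its heel, laid its thin end on the stack and slid it straight across under the neck. I stopped about 3–4 mm after first feeling it bear, let go, and drew the arm back clear at about 17.7 s.

**Last checks, before handing in:**
- **Flat:** the shim's top slope measured -0.092, against -0.094 for lying flat on the stack.
- **Square and centred:** its side edges ran at -4.1° and -4.6°, and square across the neck is -4.6°. It is about 0.3 mm off the stack's centreline.
- **Bearing:** the neck is up about 0.7–1.0 mm over the stack, which is roughly 2–3 N of load. It stayed there after I let go. The sideways push at the end was about 7–8 N, part of it friction from the gripper pressing the shim down onto the stack.
- **Surroundings:** the last scene picture showed the clamp and the other items where they were at the start.

**Disagreements:** force readings were noisy by about 1 N. Vertical force on the tool swung between about -3 and +11 N during the slide, so I eased the height several times. For a few steps near the end, the gripper was holding part of the load until I lowered the shim back flat.

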